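# Unlatch and swing open the bench incubator

### The arm

A 6-joint arm with a two-finger parallel gripper is mounted at the origin on the work surface. World frame = base frame: x ahead of the robot, y to its left, z up, the work surface at z = 0. Lengths are in m, angles in rad, forces in N, time in s.
With the tool pointing down it reaches from about 0.375 to 0.825 m from the base axis. Payload 5.5 kg.
Tool frame: the origin (TCP) lies midway between the tips of the shut fingers; the grasp point (between the pads) lies 19 mm behind it (manip.grasp_offset is the distance from the TCP to the grasp point, in m); z points along the fingers, y is the line along which they close (so a half turn about z gives the same grasp; the last joint's range is limited). The gripper opens to 85 mm and grips with 20 to 120 N. Pads are 22 mm wide; open, the fingers measure 114 mm over their backs; the gripper's body (76 mm by 85 mm) begins 54 mm behind the grasp point. The pads swing forward as they close: fully open they stand 13 mm farther back than shut.
Start: joints at [-1.133, 0.314, -0.047, 1.21, 0, 1.571], TCP at [0.254, -0.543, 0.231] pointing down, gripper open.
Joint ranges: [-2.67, 2.67], [-0.69, 1.73], [-1.03, 1.25], [-2.08, 2.16], [-1.42, 1.45], [-3.14, 3.14]. Speed limits (rad/s): [2.39, 2.39, 3.01, 3.14, 3.14, 3.14].

### API

Orientations are given as a unit quaternion [x, y, z, w].
In Python, from rig import manip gives the robot as it stands. The module is installed in compiled form; this text tells all that it offers.
- The arm moves only by the tool arm_command, never from a script. Its arguments are lists of equal length, an entry for each row: "jaw": the gripper command: -1 is shut, 1 is fully open, values between are in proportion; "travel": the shift along the world's x, y, z in mm, a list of three; "dr": the turn, a rotation vector about the world's x, y, z in degrees, a list of three. In form: {"jaw": [jaw, ...], "travel": [[x, y, z], ...], "dr": [[rx, ry, rz], ...]}. A call has 1 to 10 rows; each row is the pose to reach, as a shift and turn from the pose commanded when the call began; what a row does not reach only later rows make up. A row lasts 1/10 s, in which the tool goes at most 50 mm and 8.59 degrees, less where a joint would pass 70% of its speed; a pose out of reach is approached as far as the arm can. A call with a gripper value outside its range is refused whole. The fingers move at their own pace and stop on an object; the grip force is fixed at half the most. Time passes only in rows, so rows that repeat a pose let the fingers close. It gives the time, the measured TCP pose, the force, the opening and the grip force at its end, in the units of the state.
- manip.read_state(): the state, without advancing time (a new reading comes with each control period).
- manip.grab_frame(name): name is "side" or "top"; returns (picture, depth): 400x640x3 uint8, red, green, blue; 400x640 float32, m along the optical axis (not along the pixel's ray), 0 where there is no reading.
- manip.camera_info(name): a dict with "vfov" (degrees; the focal length in pixels is half the picture's height over the tangent of half this angle, whatever the lens; pixels are square), "cx", "cy" (the principal point, pixels), "k1" (the pictures are not rectified: a ray, as slopes to the right and down, at radius r is drawn at 1 + k1 r^2 times it, then the intrinsics apply), "pose" (4x4, takes a point from camera to world coordinates). Camera axes: x right, y up, looking along -z (the intrinsics and any distortion apply to the point x, -y, -z); pixel columns grow to the right and rows downward; lengths in m; the calibration is good to about 2 mm. A picture is of the moment at which its call begins. camera_info takes no time and is no camera call.
- manip.sign_off(): hands the job in; it is judged then, once.
Trained networks look in the newest picture that a camera, given by its name, has taken for a name from the list of things; names that differ only in an ending like _2 or _b are one class to them, and where a whole thing is asked for, a point or a joint stands for the part that bears it (a point fixed in the world has none). Each returns a list of dicts, best first, with "confidence" (0 to 1); they miss things now and then, are a little off and sometimes report something else, mostly with a low value. They report only what shows in the picture. A call takes as long as a camera call.
- manip.trace(camera, label): "pixels" (400x640 bool, what is visible of it) and "uv" ([column, row] in pixels, amid what is visible of it).
- manip.landmark_of(camera, label): "uv" ([column, row] in pixels: a listed point, or the origin of a listed thing).
The state is a dict: "clock": time; "qpos": joint angles; "qvel": joint speeds; "tau": joint torques, N m; "tcp_pos": TCP position; "eef_rot": TCP orientation; "force": force on the tool from outside, world axes, zero at the start; "wrist_torque": the same for the moment, N m; "finger_gap": finger opening in m; "gripper_force": force on a finger pad.
Only numpy, scipy, OpenCV 4.12 (cv2) and the standard library are available. Lean on these libraries where they do the work, as an engineer would, in place of code of your own. Each camera call takes 0.05 s, during which the arm holds its last target. There are 200 camera calls.

### The job

Open the small white bench incubator so that it can be loaded: press the blue scoop lever on its door down to free the latch, draw the door ajar by the lever, then swing it on until it stands well past square to the incubator's front, at 105 degrees or more, and leave it standing there. Be gentle: do not force the lever against its stop, do not fling the door, and do not disturb the bottle, the beaker or the carton.

Things in the scene. Friction and masses are not known exactly. Their poses are not given: they have to be found in the camera images.
- incubator: white bench incubator with a blue band, fixed: 240 deep (own x) x 300 wide (own y) x 260 high. Origin: centre of its footprint on the bench; front faces its own -x, own z up. Open interior behind the front plane (own x = -120). A steel U-shaped keeper on its side wall, just past the door's free edge, own z 216 to 246, holds the latch tongue.
- door (a joint): door angle, rad: 0 closed (at the start), grows as it opens, end stop 2.1. Panel 300 wide, 230 high (z = 25 to 255), 22 thick, 0.9 to 1.8 kg; hinge at the incubator's own x = -120, y = +150, free edge at own y = -150 when closed; swings out in front, clockwise from above. Stiff hinge (0.35 N m): stays where left. Latched shut (0.01 rad of play) until the lever is pressed.
- door_hinge (a point): point on the hinge line at the door's inner face, at the door's top edge (z = 255). Its axes turn with the door: own -y runs along the door to the free edge, own -x points out of the outer face (inner face at own x = 0, outer face at own x = -22); own z up.
- lever (a joint): lever angle, rad: 0 = up (springs back when released), grows as the blue arm is pressed down, hard stop 0.32. Force at lever_pad: 3 N at 0, 7 N at 0.32. The latch frees somewhere between 0.17 and 0.29 (the keeper is set differently each time), so press till the stop is felt and hold it down until the door is over 0.1 rad open. Pivot axis normal to the door, 265 from the hinge line.
- lever_pad (a point): where to press: on the top face of the blue lever's arm, at z = 244 with the lever up, on the door's outside, 180 from the hinge line and 85 from the lever's pivot (the pivot is nearer the free edge); pressing lowers it by up to 27. Axes turn with the lever: own y along the arm to the hinge side, own -x out of the door, own z up.
- lever_lip (a point): top edge of the lip on the blue arm, middle of the lip's inner face. The arm is a scoop open at the top, along the door, 122 long: the lip (6 thick, 16 above the arm's top face) is 50 out from the door's outer face; a low wall closes the hinge-side end, 26 past lever_pad. A closed gripper's tip fits between door and lip, presses the arm down and hooks the lip to pull the door.
- bottle: amber bottle, 70 diameter, 150 tall, loose, 0.4 kg; origin at the centre of its base, own z up. Leave alone.
- beaker: glass beaker, 76 diameter, 95 tall, loose; origin at the centre of its base, own z up. Leave alone.
- carton: brown carton, 100 x 100 x 90 high, loose; origin at the centre of its base, own z up. Leave alone.

How it is judged:
By the outcome, as a careful person would: the job done as asked, in the order asked, and still so for the second after the job is handed in, with the robot touching nothing.
It also fails if it takes over 51 s, if anything falls off the work surface, if the arm or the gripper's body presses on something with over 40 N, if the wrist force passes 120 N, or if a joint passes its speed limit or range.

## Working session

There is one attempt and no reset: what is moved stays moved. The work goes in short steps, Python scripts to look and compute and a tool call to move; the robot and the scene stay as the last step left them, time stands still between calls to the robot, and variables do not carry over. Pictures are saved under pics/ and viewed, at most 10 in all, crops included, and the job is handed in when it is done.

Besides the shell and the picture viewer there is one more tool, called after "Call:" as name(argument=value, ...) on one line, values as JSON. arm_command: Moves the arm, as the interface text tells. Its arguments: {"type":"object","properties":{"jaw":{"type":"array"},"travel":{"type":"array"},"dr":{"type":"array"}},"required":["jaw","travel","dr"]}

```bash
mkdir -p pics
cat > h.py <<'E'
import numpy as np, cv2
from rig import manip
def K(c):
    i=manip.camera_info(c); f=200/np.tan(np.radians(i["vfov"])/2); return i,f
def ray(c,uv):
    i,f=K(c); d=np.array([(uv[0]-i["cx"])/f,(uv[1]-i["cy"])/f]); s=d.copy()
    for _ in range(20): s=d/(1+i["k1"]*(s@s))
    P=np.array(i["pose"]); return P[:3,3],P[:3,:3]@np.array([s[0],-s[1],-1])
def at_z(c,uv,z):
    o,d=ray(c,uv); return o+d*(z-o[2])/d[2]
def at_depth(c,uv,dep):
    o,d=ray(c,uv); return o+d*dep
def proj(c,p):
    i,f=K(c);P=np.array(i["pose"]);q=P[:3,:3].T@(np.array(p)-P[:3,3]);s=np.array([q[0],-q[1]])/-q[2]
    return s*(1+i["k1"]*(s@s))*f+[i["cx"],i["cy"]]
E
python3 - <<'E'
from h import *
for c in("top","side"):
    im,d=manip.grab_frame(c); cv2.imwrite(f"pics/{c}0.png",im[:,:,::-1]); np.save(c+"d.npy",d)
    print(c,np.round(np.array(manip.camera_info(c)["pose"]),3).tolist())
    for n,z in(("incubator",0),("door_hinge",.255),("lever_pad",.244),("lever_lip",.26),("bottle",0),("beaker",0),("carton",0)):
        for r in manip.landmark_of(c,n)[:2]:
            uv=r["uv"];u,v=int(round(uv[0])),int(round(uv[1]))
            print(n,round(r["confidence"],2),np.round(uv),"z:",np.round(at_z(c,uv,z),3),"d:",np.round(at_depth(c,uv,d[min(v,399),min(u,639)]),3))
s=manip.read_state();print(s["clock"],s["tcp_pos"],s["eef_rot"],s["force"])
E
```

```text
top [[0.005, 0.983, -0.182, 0.367], [-1.0, 0.0, -0.028, -0.108], [-0.027, 0.182, 0.983, 1.229], [0.0, 0.0, 0.0, 1.0]]
door_hinge 0.64 [258. 134.] z: [0.726 0.082 0.255] d: [0.819 0.131 0.002]
lever_pad 0.65 [281. 204.] z: [0.544 0.02  0.244] d: [0.544 0.02  0.243]
lever_lip 0.97 [282. 216.] z: [0.511 0.016 0.26 ] d: [0.513 0.018 0.245]
lever_lip 0.35 [361. 275.] z: [ 0.368 -0.178  0.26 ] d: [ 0.369 -0.189  0.119]
bottle 0.75 [361. 276.] z: [ 0.365 -0.195  0.   ] d: [ 0.366 -0.187  0.123]
beaker 0.58 [404. 231.] z: [ 0.503 -0.329  0.   ] d: [ 0.502 -0.328  0.006]
carton 0.65 [275. 128.] z: [0.84  0.076 0.   ] d: [0.74  0.037 0.261]
side [[-0.934, 0.318, -0.164, 0.334], [-0.358, -0.832, 0.423, 0.521], [-0.002, 0.454, 0.891, 1.428], [0.0, 0.0, 0.0, 1.0]]
door_hinge 0.82 [252. 211.] z: [0.71  0.074 0.255] d: [0.709 0.075 0.256]
lever_pad 0.91 [321. 214.] z: [0.548 0.016 0.244] d: [0.548 0.016 0.244]
lever_lip 0.73 [335. 218.] z: [0.508 0.018 0.26 ] d: [0.508 0.018 0.261]
lever_lip 0.58 [226. 232.] z: [0.745 0.151 0.26 ] d: [0.807 0.095 0.083]
bottle 0.69 [405. 204.] z: [ 0.363 -0.213  0.   ] d: [ 0.362 -0.172  0.079]
beaker 0.9 [375. 162.] z: [ 0.496 -0.321  0.   ] d: [ 0.491 -0.295  0.044]
carton 0.68 [228. 232.] z: [0.83  0.066 0.   ] d: [0.801 0.092 0.082]
0.8 [ 0.25436638 -0.54341732  0.23132411] [ 9.76135305e-01  2.17163222e-01 -4.98741218e-06  1.94545988e-05] [-0.29665777 -0.56110941  0.22733598]
```

View pics/top0.png

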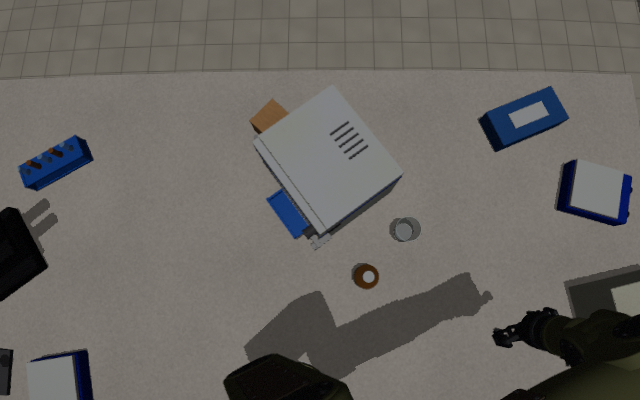

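View pics/side0.png

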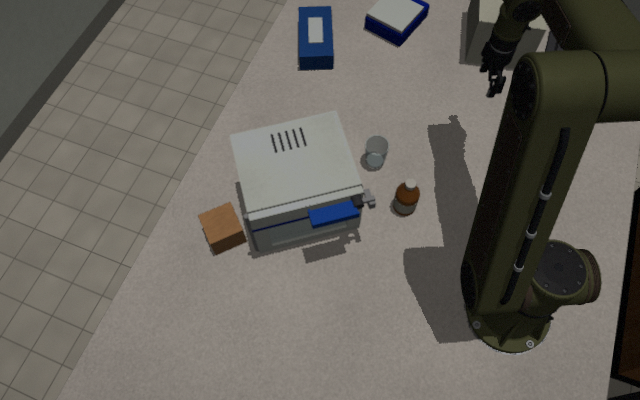

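The top view shows the incubator turned, with the blue lever at (285,213), the latch keeper at (320,240), the bottle at (366,276) and the beaker at (404,230). The carton is behind the hinge corner at (268,115). The side view agrees: lever (335,214), hinge corner (250,213). Next I'll fit the yaw.

Run:
```python
from h import *
res=[]
for c in("top","side"):
    d=np.load(c+"d.npy"); im=cv2.imread(f"pics/{c}0.png").astype(int)
    P=[]
    for v in range(60,260):
        for u in range(200,420):
            if d[v,u]>0:
                p=at_depth(c,(u,v),d[v,u]); b,g,r=im[v,u]
                if abs(p[2]-.257)<.012 and b-r<40: P.append(p)
    P=np.array(P); 
    T=P
    m=np.zeros((1200,1200),np.uint8); 
    r=cv2.minAreaRect((T[:,:2]*1000).astype(np.float32)); print(c,len(P),r,np.round(cv2.boxPoints(r)))
    q=np.median(P,0);print(q)
    # blue lever
    L=[]
    for v in range(150,280):
        for u in range(240,380):
            p=at_depth(c,(u,v),d[v,u]); b,g,rr=im[v,u]
            if d[v,u]>0 and b-rr>60 and p[2]>.235: L.append(p)
    L=np.array(L); r=cv2.minAreaRect((L[:,:2]*1000).astype(np.float32)); print("lever",len(L),r,np.round(cv2.boxPoints(r)).tolist())
```

```text
Traceback (most recent call last):
  File "h.py", line 12, in at_depth
    o,d=ray(c,uv); return o+d*dep
        ~~~^^^^^^
  File "h.py", line 6, in ray
    i,f=K(c); d=np.array([(uv[0]-i["cx"])/f,(uv[1]-i["cy"])/f]); s=d.copy()
        ~^^^
  File "h.py", line 4, in K
    i=manip.camera_info(c); f=200/np.tan(np.radians(i["vfov"])/2); return i,f
ValueError: time passes only in moves, steps and waits
```

```bash
sed -i 's/^def K/import functools\n@functools.lru_cache\ndef K/' h.py
cat > fit.py <<'E'
from h import *
for c in("top","side"):
    d=np.load(c+"d.npy"); im=cv2.imread(f"pics/{c}0.png").astype(int)
    P=[];L=[]
    for v in range(60,280):
        for u in range(200,420):
            if d[v,u]>0:
                p=at_depth(c,(u,v),d[v,u]); b,g,r=im[v,u]
                if abs(p[2]-.257)<.012 and b-r<40: P.append(p)
                if b-r>60 and p[2]>.235: L.append(p)
    for n,T in(("body",P),("lever",L)):
        T=np.array(T); r=cv2.minAreaRect((T[:,:2]*1000).astype(np.float32)); print(c,n,len(T),np.round(r[2],1),np.round(r[1]),np.round(cv2.boxPoints(r)).tolist(),np.round(np.median(T,0),3))
E
python3 fit.py
```

```text
top body 11950 36.6 [333. 317.] [[416.0, -46.0], [605.0, -301.0], [872.0, -102.0], [683.0, 152.0]] [ 0.657 -0.093  0.26 ]
top lever 855 36.5 [120.  45.] [[458.0, -15.0], [485.0, -52.0], [581.0, 20.0], [554.0, 56.0]] [0.521 0.004 0.245]
side body 10278 36.7 [330. 322.] [[414.0, -44.0], [607.0, -303.0], [872.0, -105.0], [679.0, 153.0]] [ 0.66  -0.083  0.259]
side lever 701 36.3 [121.  51.] [[457.0, -14.0], [487.0, -55.0], [585.0, 17.0], [555.0, 58.0]] [0.523 0.001 0.244]
```

Call:
arm_command(jaw=[-1,-1,-1,-1,-1,-1,-1,-1,-1,-1], travel=[[0,0,40],[0,0,80],[0,0,110],[20,40,120],[40,80,120],[60,115,120],[80,155,120],[100,195,120],[120,235,120],[140,270,120]], dr=[[0,0,5],[0,0,12],[0,0,18],[0,0,25],[0,0,31],[0,0,37],[0,0,43],[0,0,49],[0,0,55],[0,0,61]])

```text
clock: 1.8
tcp_pos: [0.3948, -0.2715, 0.3516]
eef_rot: [0.729, 0.684, 0.0, 0.0]
force: [1.4, -0.2, -0.0]
finger_gap: -0.0
gripper_force: 0.0
```

Call:
arm_command(jaw=[-1,-1,-1,-1,-1,-1,-1,-1,-1,-1], travel=[[20,40,0],[40,75,0],[60,115,0],[80,155,0],[100,195,0],[115,230,0],[130,260,0],[145,285,0],[150,295,0],[150,295,0]], dr=[[0,0,5],[0,0,11],[0,0,17],[0,0,23],[0,0,29],[0,0,34],[0,0,38],[0,0,40.5],[0,0,40.5],[0,0,40.5]])

```text
clock: 2.8
tcp_pos: [0.5446, 0.0226, 0.3509]
eef_rot: [0.449, 0.894, -0.0, -0.0]
force: [-0.7, -0.8, 0.6]
finger_gap: 0.0002
gripper_force: 0.0
```

Run:
```python
from h import *
s=manip.read_state();print(s["clock"],s["tcp_pos"],s["eef_rot"],s["qpos"],s["force"],s["finger_gap"])
for c in("top","side"):
    im,d=manip.grab_frame(c)
    cv2.imwrite(f"pics/{c}1.png",cv2.resize(im[120:300,180:420,::-1],None,fx=3,fy=3))
    for n,z in(("door_hinge",.255),("lever_pad",.244),("lever_lip",.26)):
        for r in manip.landmark_of(c,n)[:1]: print(c,n,round(r["confidence"],2),np.round(at_z(c,r["uv"],z),4))
    print(proj(c,s["tcp_pos"]))
```

```text
2.8 [0.54464583 0.02255196 0.35093785] [ 4.48874699e-01  8.93594666e-01 -1.75391320e-04 -2.14802498e-04] [ 4.14425478e-02  1.90165236e-01  6.24255005e-02  1.44360247e+00
 -9.80866085e-05  9.72453899e-01] [-0.74942397 -0.83427787  0.58135583] 0.00019099429941751085
top lever_pad 0.9 [0.5489 0.0239 0.244 ]
top lever_lip 0.71 [0.504  0.0205 0.26  ]
[273.92746376 195.26917012]
side door_hinge 0.69 [0.7167 0.0772 0.255 ]
side lever_pad 0.82 [0.5473 0.0148 0.244 ]
side lever_lip 0.67 [0.503  0.0128 0.26  ]
[320.39936702 197.93471081]
```

View pics/side1.png

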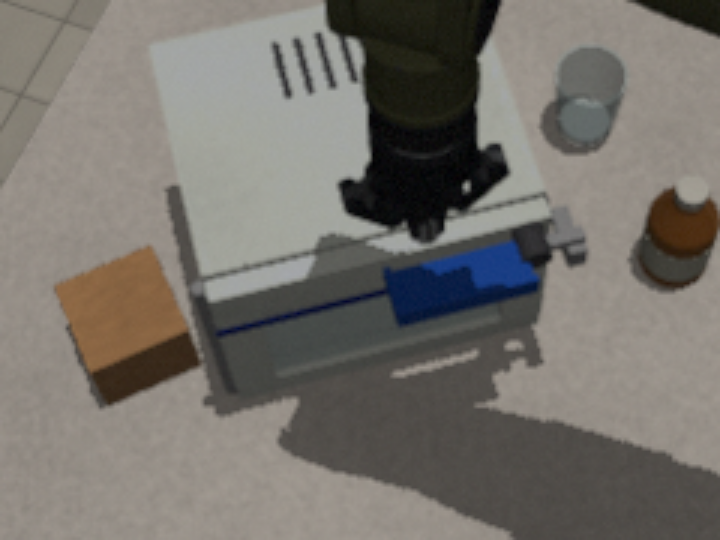

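The side crop shows the closed fingertip, (425,235) in the crop, hanging right above the blue scoop, whose arm spans (390–535, 250–320). I'll descend now.

Call:
arm_command(jaw=[-1,-1,-1,-1,-1,-1,-1,-1,-1,-1], travel=[[0,0,-20],[0,0,-40],[0,0,-60],[0,0,-75],[0,0,-85],[0,0,-92],[0,0,-97],[0,0,-101],[0,0,-104],[0,0,-107]], dr=[[0,0,0],[0,0,0],[0,0,0],[0,0,0],[0,0,0],[0,0,0],[0,0,0],[0,0,0],[0,0,0],[0,0,0]])

```text
clock: 4.2
tcp_pos: [0.5446, 0.0216, 0.2445]
eef_rot: [0.449, 0.893, 0.0, 0.0]
force: [1.4, -0.2, -0.9]
finger_gap: -0.0002
gripper_force: 0.0
```

Call:
arm_command(jaw=[-1,-1,-1,-1,-1,-1,-1,-1,-1,-1], travel=[[0,0,-2],[0,0,-4],[0,0,-6],[0,0,-8],[0,0,-10],[0,0,-12],[0,0,-13],[0,0,-14],[0,0,-15],[0,0,-15]], dr=[[0,0,0],[0,0,0],[0,0,0],[0,0,0],[0,0,0],[0,0,0],[0,0,0],[0,0,0],[0,0,0],[0,0,0]])

```text
clock: 5.2
tcp_pos: [0.5442, 0.0213, 0.2293]
eef_rot: [0.45, 0.893, -0.0, 0.0]
force: [-1.1, -1.6, 4.1]
finger_gap: 0.0001
gripper_force: 2.4
```

Call:
arm_command(jaw=[-1,-1,-1,-1,-1,-1], travel=[[0,0,-2],[0,0,-4],[0,0,-6],[0,0,-7],[0,0,-8],[0,0,-8]], dr=[[0,0,0],[0,0,0],[0,0,0],[0,0,0],[0,0,0],[0,0,0]])

```text
clock: 5.8
tcp_pos: [0.5442, 0.0213, 0.2215]
eef_rot: [0.45, 0.893, -0.0, 0.0]
force: [-2.4, -1.3, 6.7]
finger_gap: 0.0
gripper_force: 3.0
```

Call:
arm_command(jaw=[-1,-1,-1,-1], travel=[[0,0,-1],[0,0,-2],[0,0,-2],[0,0,-2]], dr=[[0,0,0],[0,0,0],[0,0,0],[0,0,0]])

```text
clock: 6.2
tcp_pos: [0.5441, 0.0213, 0.2196]
eef_rot: [0.449, 0.893, -0.0, 0.0]
force: [-2.0, -1.6, 7.3]
finger_gap: -0.0002
gripper_force: 3.1
```

Call:
arm_command(jaw=[-1,-1,-1], travel=[[0,0,-1],[0,0,-1.5],[0,0,-1.5]], dr=[[0,0,0],[0,0,0],[0,0,0]])

```text
clock: 6.5
tcp_pos: [0.5442, 0.0213, 0.2182]
eef_rot: [0.45, 0.893, -0.0, 0.0]
force: [-2.4, -3.2, 7.7]
finger_gap: -0.0001
gripper_force: 3.2
```

Call:
arm_command(jaw=[-1,-1,-1], travel=[[0,0,-0.5],[0,0,-1],[0,0,-1]], dr=[[0,0,0],[0,0,0],[0,0,0]])

```text
clock: 6.8
tcp_pos: [0.5442, 0.0213, 0.2173]
eef_rot: [0.45, 0.893, -0.0, 0.0]
force: [-2.6, -1.7, 8.3]
finger_gap: -0.0
gripper_force: 3.4
```

Call:
arm_command(jaw=[-1,-1,-1], travel=[[0,0,-0.5],[0,0,-1],[0,0,-1]], dr=[[0,0,0],[0,0,0],[0,0,0]])

```text
clock: 7.1
tcp_pos: [0.5443, 0.0212, 0.2171]
eef_rot: [0.45, 0.893, -0.0, 0.0]
force: [-3.7, -0.8, 13.0]
finger_gap: -0.0001
gripper_force: 5.4
```

The stop was felt: 13 N, with no further travel. I'll ease off slightly and draw the door outward along its arc.

Call:
arm_command(jaw=[-1,-1,-1,-1,-1,-1,-1,-1], travel=[[0,0,0.5],[-1.2,1.6,0.5],[-2.4,3.2,0.5],[-3.6,4.8,0.5],[-4.3,7,0.5],[-5,9.4,0.5],[-5.7,11.6,0.5],[-6.3,13.9,0.5]], dr=[[0,0,0],[0,0,0],[0,0,0],[0,0,0],[0,0,0],[0,0,-1],[0,0,-2],[0,0,-3]])

```text
clock: 7.9
tcp_pos: [0.5396, 0.0353, 0.2173]
eef_rot: [0.473, 0.881, 0.001, 0.002]
force: [1.8, -1.3, 6.8]
finger_gap: -0.0
gripper_force: 3.5
```

Call:
arm_command(jaw=[-1,-1,-1,-1,-1,-1], travel=[[-1.1,4.6,0],[-2.2,9.3,0],[-3.1,14,0],[-4,18.6,0],[-4.7,23.3,0],[-5.3,28,0]], dr=[[0,0,-1.4],[0,0,-2.9],[0,0,-4.3],[0,0,-5.7],[0,0,-7.2],[0,0,-8.6]])

```text
clock: 8.5
tcp_pos: [0.5345, 0.0634, 0.2174]
eef_rot: [0.538, 0.843, 0.001, 0.002]
force: [2.9, -2.7, 7.4]
finger_gap: -0.0001
gripper_force: 3.5
```

Run:
```python
from h import *
s=manip.read_state();print(s["clock"],s["tcp_pos"],s["force"])
c="side"
im,d=manip.grab_frame(c)
cv2.imwrite(f"pics/{c}2.png",cv2.resize(im[140:300,200:400,::-1],None,fx=3,fy=3))
```

```text
8.5 [0.53454885 0.06336648 0.21737513] [ 2.92790076 -2.66016838  7.39365482]
```

View pics/side2.png

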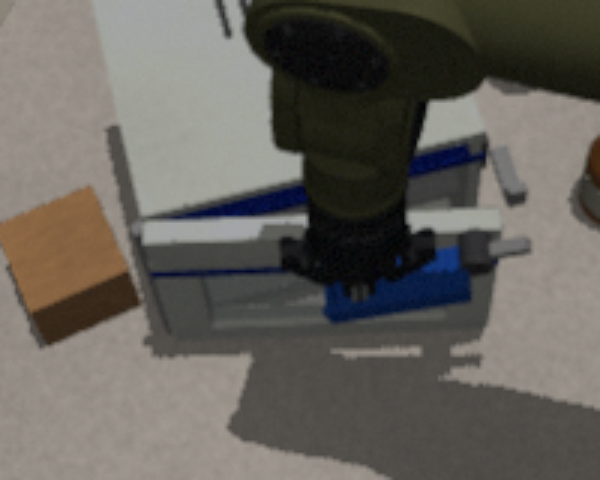

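The side crop shows the door ajar by about 0.2 rad. The tip is in the scoop at (360,290) and the latch tongue is clear of the keeper. Next: the swing arc numbers.

Run:
```python
import numpy as np
p=lambda f:190.1*np.array([np.cos(np.radians(197.86-f)),np.sin(np.radians(197.86-f))])
for k in range(6):
    f0=11.46+20*k; print(f0,[np.round(p(f0+2*i)-p(f0)).astype(int).tolist() for i in range(1,11)])
```

```text
11.46 [[-1, 7], [-1, 13], [-1, 20], [-1, 26], [-1, 33], [0, 40], [0, 46], [1, 53], [3, 59], [4, 66]]
31.46 [[2, 6], [4, 13], [6, 19], [8, 25], [11, 31], [13, 37], [16, 43], [19, 49], [23, 55], [26, 60]]
51.46 [[4, 5], [8, 11], [12, 16], [16, 21], [21, 26], [25, 31], [30, 35], [35, 40], [40, 44], [46, 48]]
71.46000000000001 [[5, 4], [11, 7], [17, 11], [22, 14], [28, 17], [34, 20], [40, 23], [47, 25], [53, 27], [59, 29]]
91.46000000000001 [[6, 2], [13, 3], [19, 5], [26, 6], [32, 7], [39, 7], [46, 8], [52, 8], [59, 8], [66, 7]]
111.46000000000001 [[7, -1], [13, -1], [20, -2], [26, -4], [33, -5], [39, -7], [46, -9], [52, -11], [58, -13], [64, -16]]
```

Call:
arm_command(jaw=[-1,-1,-1,-1,-1,-1,-1,-1,-1,-1], travel=[[-1,7,2],[-1,13,4],[-1,20,6],[-1,26,8],[-1,33,10],[0,40,12],[0,46,14],[1,53,16],[3,59,18],[4,66,20]], dr=[[0,0,-2],[0,0,-4],[0,0,-6],[0,0,-8],[0,0,-10],[0,0,-12],[0,0,-14],[0,0,-16],[0,0,-18],[0,0,-20]])

```text
clock: 9.55
tcp_pos: [0.5382, 0.1289, 0.2367]
eef_rot: [0.676, 0.736, 0.0, 0.002]
force: [3.5, -3.3, 3.6]
finger_gap: -0.0002
gripper_force: 3.2
```

Call:
arm_command(jaw=[-1,-1,-1,-1,-1,-1,-1,-1,-1,-1], travel=[[2,6,0],[4,13,0],[6,19,0],[8,25,0],[11,31,0],[13,37,0],[16,43,0],[19,49,0],[23,55,0],[26,60,0]], dr=[[0,0,-2],[0,0,-4],[0,0,-6],[0,0,-8],[0,0,-10],[0,0,-12],[0,0,-14],[0,0,-16],[0,0,-18],[0,0,-20]])

```text
clock: 10.55
tcp_pos: [0.5647, 0.1883, 0.2366]
eef_rot: [0.794, 0.608, 0.0, 0.002]
force: [3.7, -6.5, 4.1]
finger_gap: -0.0002
gripper_force: 4.0
```

Run:
```python
from h import *
s=manip.read_state();print(s["clock"],s["tcp_pos"],s["force"],s["qpos"])
c="side"
im,d=manip.grab_frame(c)
cv2.imwrite(f"pics/{c}3.png",cv2.resize(im[140:340,180:430,::-1],None,fx=3,fy=3))
```

```text
10.55 [0.56466964 0.18827602 0.23661771] [ 3.69380482 -6.49381112  4.11645917] [ 0.32404704  0.30056786 -0.05257759  1.21540036 -0.00397959  2.15947315]
```

View pics/side3.png

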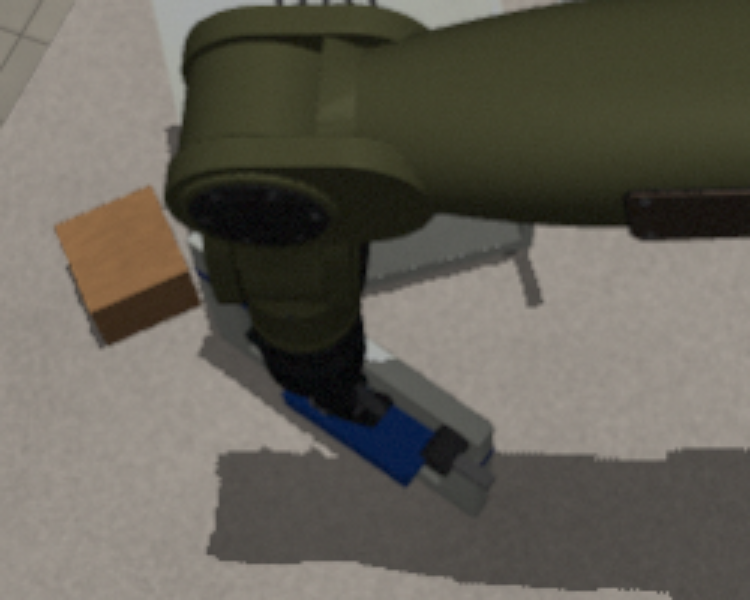

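The side crop shows the door at about 50° with the tip still in the blue scoop at (370,400), clear of the carton. I'll continue the swing.

Call:
arm_command(jaw=[-1,-1,-1,-1,-1,-1,-1,-1,-1,-1], travel=[[4,5,0],[8,11,0],[12,16,0],[16,21,0],[21,26,0],[25,31,0],[30,35,0],[35,40,0],[40,44,0],[46,48,0]], dr=[[0,0,-1.5],[0,0,-3],[0,0,-4.5],[0,0,-6],[0,0,-7.5],[0,0,-9],[0,0,-10.5],[0,0,-12],[0,0,-13.5],[0,0,-15]])

```text
clock: 11.6
tcp_pos: [0.6097, 0.2354, 0.2362]
eef_rot: [0.867, 0.499, -0.001, 0.002]
force: [1.9, -6.9, 4.5]
finger_gap: -0.0004
gripper_force: 4.7
```

Call:
arm_command(jaw=[-1,-1,-1,-1,-1,-1,-1,-1,-1,-1], travel=[[5,4,0],[11,7,0],[17,11,0],[22,14,0],[28,17,0],[34,20,0],[40,23,0],[47,25,0],[53,27,0],[59,29,0]], dr=[[0,0,-1.5],[0,0,-3],[0,0,-4.5],[0,0,-6],[0,0,-7.5],[0,0,-9],[0,0,-10.5],[0,0,-12],[0,0,-13.5],[0,0,-15]])

```text
clock: 12.6
tcp_pos: [0.668, 0.264, 0.2358]
eef_rot: [0.924, 0.381, -0.001, 0.002]
force: [-1.5, -6.4, 4.7]
finger_gap: -0.0002
gripper_force: 4.8
```

Run:
```python
from h import *
s=manip.read_state();print(s["clock"],s["tcp_pos"],s["force"],s["qpos"])
c="top"
im,d=manip.grab_frame(c)
cv2.imwrite(f"pics/{c}4.png",cv2.resize(im[60:300,150:420,::-1],None,fx=2.5,fy=2.5))
```

```text
12.6 [0.66798772 0.26398471 0.23580158] [-1.51502453 -6.42953766  4.73084327] [ 0.37819539  0.5508766   0.3171049   1.33924891 -0.0039918   2.73745933]
```

View pics/top4.png

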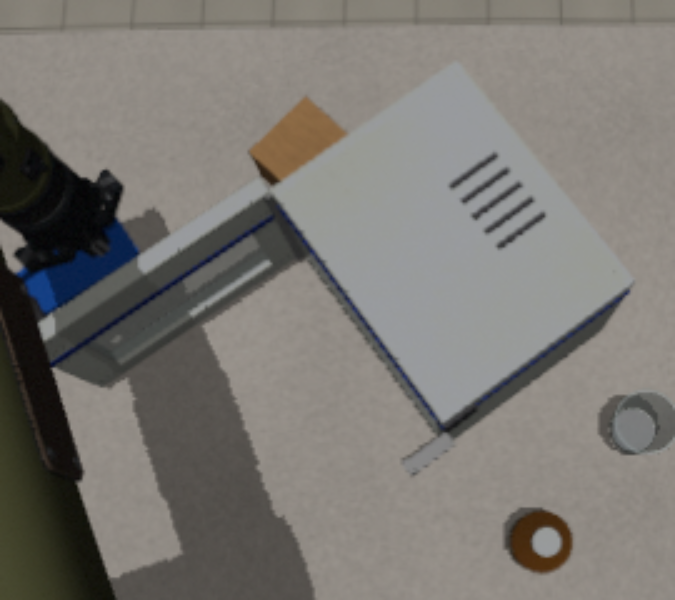

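The top crop shows the door at about 88°, the tip in the scoop at (95,245), and the carton, bottle and beaker undisturbed. On to about 112°, slowing at the end.

Call:
arm_command(jaw=[-1,-1,-1,-1,-1,-1,-1,-1,-1,-1], travel=[[6,2,0],[13,3,0],[19,5,0],[26,6,0],[32,7,0],[39,7,0],[46,8,0],[52,8,0],[59,8,0],[66,7,0]], dr=[[0,0,0],[0,0,0],[0,0,0],[0,0,0],[0,0,0],[0,0,0],[0,0,0],[0,0,0],[0,0,0],[0,0,0]])

```text
clock: 13.65
tcp_pos: [0.7332, 0.2711, 0.2356]
eef_rot: [0.924, 0.382, -0.002, 0.001]
force: [-2.9, -6.4, 4.2]
finger_gap: -0.0002
gripper_force: 4.8
```

Call:
arm_command(jaw=[-1,-1,-1,-1,-1], travel=[[4,0,0],[7,-1,0],[9,-1,0],[10,-1,0],[10,-1,0]], dr=[[0,0,0],[0,0,0],[0,0,0],[0,0,0],[0,0,0]])

```text
clock: 14.15
tcp_pos: [0.7433, 0.2701, 0.2356]
eef_rot: [0.924, 0.382, -0.002, 0.001]
force: [-2.9, -6.1, 3.9]
finger_gap: -0.0
gripper_force: 5.0
```

Run:
```python
from h import *
s=manip.read_state();print(s["clock"],s["tcp_pos"],s["force"],s["qpos"])
c="top"
im,d=manip.grab_frame(c); np.save("d5.npy",d); np.save("i5.npy",im)
cv2.imwrite(f"pics/{c}5.png",cv2.resize(im[60:300,120:390,::-1],None,fx=2.5,fy=2.5))
```

```text
14.15 [0.74331648 0.27012216 0.23557416] [-2.85874622 -6.06525241  3.86935775] [ 0.349808    0.72510154  0.61174533  1.4605822  -0.0029748   2.70790314]
```

View pics/top5.png

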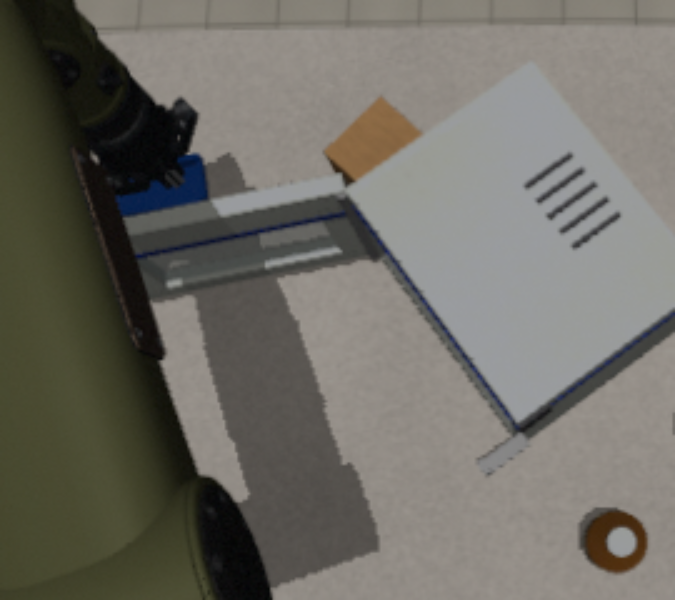

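```bash
cat > ang.py <<'E'
from h import *
import sys
d=np.load(sys.argv[1]); H=np.array([.7217,.0848]); T=[]
for v in range(110,165):
    for u in range(150,275):
        if d[v,u]>0:
            p=at_depth("top",(u,v),d[v,u]); q=p[:2]-H
            if abs(p[2]-.255)<.008 and .03<np.hypot(*q)<.31 and q@[-.596,.803]>.02: T.append(p[:2])
T=np.array(T,np.float32); r=cv2.minAreaRect(T*1000)
vx,vy,_,_=cv2.fitLine(T,cv2.DIST_HUBER,0,.01,.01).ravel(); a=np.degrees(np.arctan2(vy,vx))%180
print(len(T),r,"door angle",216.6-a)
E
python3 ang.py d5.npy
```

```text
705 ((729.9276733398438, 220.40045166015625), (79.2799301147461, 202.70526123046875), 11.931522369384766) door angle 114.93494
```

Both the line fit and the picture give a door angle of about 114°. The tip is at the lip, so I'll ease the lever up, step off the lip and then withdraw straight up.

Call:
arm_command(jaw=[-1,-1,-1,-1,-1,-1,-1,-1], travel=[[0,0,2],[0,0,4],[0,0,6],[0,0,8],[0,0,10],[-2,-1,11],[-4,-2,12],[-6,-3,12]], dr=[[0,0,0],[0,0,0],[0,0,0],[0,0,0],[0,0,0],[0,0,0],[0,0,0],[0,0,0]])

```text
clock: 15.0
tcp_pos: [0.7378, 0.2698, 0.2484]
eef_rot: [0.924, 0.383, 0.0, -0.0]
force: [0.5, 0.1, 0.1]
finger_gap: -0.0001
gripper_force: 0.0
```

Free of contact. I'll lift clear and back away.

Call:
arm_command(jaw=[-1,-1,-1,-1,-1,-1,-1,-1,-1,-1], travel=[[0,0,5],[0,0,12],[0,0,22],[0,0,35],[0,0,50],[0,0,70],[0,0,90],[0,0,105],[0,0,110],[0,0,110]], dr=[[0,0,0],[0,0,0],[0,0,0],[0,0,0],[0,0,0],[0,0,0],[0,0,0],[0,0,0],[0,0,0],[0,0,0]])

```text
clock: 16.0
tcp_pos: [0.7384, 0.2697, 0.3603]
eef_rot: [0.924, 0.383, 0.002, 0.0]
force: [0.3, 0.0, -1.2]
finger_gap: -0.0003
gripper_force: 0.0
```

```bash
python3 - <<'E'
from h import *
s=manip.read_state();print(s["clock"],s["tcp_pos"],s["force"])
c="top"
im,d=manip.grab_frame(c); np.save("d6.npy",d)
cv2.imwrite(f"pics/{c}6.png",cv2.resize(im[60:300,120:420,::-1],None,fx=2.5,fy=2.5))
E
python3 ang.py d6.npy
```

```text
16.0 [0.73835224 0.26969162 0.36031272] [ 0.28310712  0.00422916 -1.22853694]
1006 ((727.9440307617188, 238.26016235351562), (81.7269287109375, 239.27500915527344), 11.1807222366333) door angle 119.709496
```

View pics/top6.png

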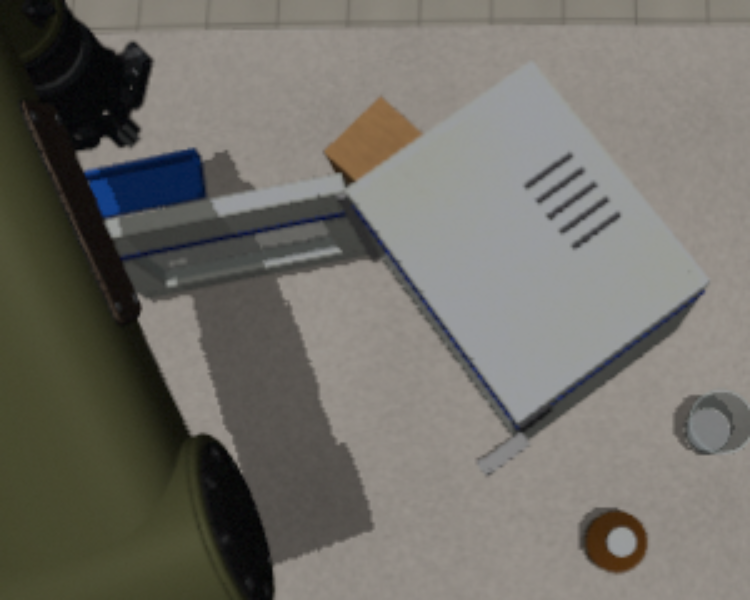

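The top crop shows the door standing at about 114°. Its inner edge runs from (345,213) to (120,258). The tool is clear above, and the bottle, beaker and carton are undisturbed.

```bash
python3 -c "
from rig import manip
print(manip.sign_off())"
```

```text
the job is handed in; nothing more can be done
None
```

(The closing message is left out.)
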